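# Put the gel spatula away in its slanted block

### The arm

A 7-joint arm with a two-finger parallel gripper is mounted at the origin on the work surface. World frame = base frame: x ahead of the robot, y to its left, z up, the work surface at z = 0. Lengths are in m, angles in rad, forces in N, time in s.
With the tool pointing down it reaches from about 0.4 to 0.85 m from the base axis. Payload 10.4 kg.
Tool frame: the origin (TCP) lies at the centre of the arm's flange, where the gripper is bolted on; the fingertips stand 173 mm ahead of it and the grasp point (between the pads) lies 155 mm ahead of it; z points along the fingers, y is the line along which they close (so a half turn about z gives the same grasp; the last joint's range is limited). The gripper opens to 85 mm and grips with 20 to 120 N. Pads are 22 mm wide; open, the fingers measure 114 mm over their backs; the gripper's body (76 mm by 85 mm) begins 54 mm behind the grasp point. The pads swing forward as they close: fully open they stand 13 mm farther back than shut.
Start: joints at [1.292, 0.332, -0.065, 1.46, 0.022, 1.35, -0.088], TCP at [0.158, -0.605, 0.405] pointing down, gripper open.
Joint ranges: [-2.6, 2.6], [-0.5, 2.12], [-1.47, 1.34], [0.16, 2.42], [-1.27, 4.41], [0.06, 2.06], [-2.6, 2.6]. Speed limits (rad/s): [2.22, 2.22, 2.79, 2.79, 3.14, 3.14, 3.14].

### API

Orientations are given as a unit quaternion [x, y, z, w].
In Python, from workcell import manip, viewer, finder gives the robot as it stands.
- The arm moves only by the tool arm_command, never from a script. Its argument "plan" is a list of rows, each an object with "dp": the shift along the tool's x, y, z in mm, a list of three; "spin": the turn about the tool's z in rad. A call has 1 to 5 rows; each row shifts and turns the commanded pose from where the row before left it, along the tool's axes as they then stand; what a row does not reach is not made up. A row lasts 1/10 s, in which the tool goes at most 50 mm and 8.59 degrees, less where a joint would pass 70% of its speed; a pose out of reach is approached as far as the arm can. A call is refused whole if a number of a shift passes 50 or a number of a turn 0.15, either way. A call with a gripper value outside its range is refused whole. "grip" is the closure, from -1 (fully open) to 1 (shut), set as the call begins (left out, the last holds). The fingers move at their own pace and stop on an object; "newtons" is the grip in N (left out, the last holds). Time passes only in rows, so rows that do not move let the fingers close. It gives the time, the measured TCP pose, the force, the opening and the grip force at its end, in the units of the state.
- manip.get_obs(): the state, without advancing time (a new reading comes with each control period).
- viewer.camera(name): name is "side" or "top"; returns the picture (384x512x3 uint8, blue, green, red); there is no depth.
- viewer.camera_params(name): a dict with "vertical_fov" (degrees; the focal length in pixels is half the picture's height over the tangent of half this angle, whatever the lens; pixels are square), "cx", "cy" (the principal point, pixels), "R" (3x3) and "t" (3): a world point X has camera coordinates R X + t. Camera axes: x right, y down, z forward; pixel columns grow to the right and rows downward; lengths in m; the calibration is good to about 2 mm. A picture is of the moment at which its call begins. camera_params takes no time and is no camera call.
- manip.hand_in(): hands the job in; it is judged then, once.
Trained networks look in the newest picture that a camera, given by its name, has taken for a name from the list of things; names that differ only in an ending like _2 or _b are one class to them, and where a whole thing is asked for, a point or a joint stands for the part that bears it (a point fixed in the world has none). Each returns a list of dicts, best first, with "score" (0 to 1); they miss things now and then, are a little off and sometimes report something else, mostly with a low value. They report only what shows in the picture. A call takes as long as a camera call.
- finder.find_in(camera, thing): "position" ([x, y, z] in m, in world coordinates, good to about 4 mm: the middle of the surface that is visible of it).
The state is a dict: "clock": time; "joint_pos": joint angles; "joint_velocities": joint speeds; "tau": joint torques, N m; "position": TCP position; "ee_rot": TCP orientation; "ft_force": force on the tool from outside, world axes, zero at the start; "torque": the same for the moment, N m; "grip_width": opening from 0.0 (shut) to 1.0 (fully open); "grasp_force": force on a finger pad.
Only numpy, scipy, OpenCV 4.12 (cv2) and the standard library are available. Lean on these libraries where they do the work, as an engineer would, in place of code of your own. Each camera call takes 0.05 s, during which the arm holds its last target. There are 200 camera calls.

### The job

The blue-handled gel spatula is standing in the grey rinse trough. Lift it out and slide it, blade first, into the slanted slot of the empty blue storage block until it is fully home, keeping hold of it while the blade enters rather than dropping it in, then let go. Leave the green spatula in its block and everything else on the bench where it is.

Things in the scene. Friction and masses are not known exactly. Their poses are not given: they have to be found in the camera images.
- blue_spatula: The tool: blue-handled gel spatula 175 mm long, 120 g, upright in the trough. Steel blade 48 mm wide (its x), 5 thick (y). Blue handle 26 (x) x 18 (y), from 95 to 175 mm above the blade end; black collar 34 x 14 at 88 to 100 mm. Origin: middle of the blade's free end; z runs up to the handle. Same either way round about z.
- trough: Grey rinse trough, fixed: base 100 x 70 mm, 10 thick, with an upright pocket, inside 56 (its x) x 11 (its y) mm and 60 deep, outside 72 x 27, rim 70 mm above the bench. Origin: centre of the underside; z up. The spatula stands on the pocket's floor, 10 mm above the bench, its width along the trough's x.
- blue_block: Blue storage block, fixed, empty: base 150 x 70 mm, 12 thick, carrying a slanted case with the slot. Origin: on the bench, 10 mm to the -x side of the base's centre; z up; x points away from the robot, give or take its yaw. The slot's mouth looks up and towards its -x side.
- blue_slot: Slot of the blue block. Origin: centre of its floor, 52 mm above the bench; z points out of the mouth, 35 degrees from vertical, leaning to the block's -x. Inside 56 mm along x (in the plane of the slant) x 9 along y (level), 80 deep, then white lips flaring to 19 mm end at 91. Case outside 80 x 37. Home: blade end on the floor, z along z, width along x, either way round.
- green_block: Green storage block, fixed, of the same shape; it already holds the green spatula. Origin as for the blue block.
- green_spatula: Green-handled spatula of the same shape, stored in the green block's slot, its handle rising to about 200 mm above the bench. Leave it alone. Origin at the blade's end, z towards the handle.
- pink_rack: Pink tube rack, loose, 86 x 200 mm, 69 mm high over the tube caps, with white and teal caps. Leave alone. Origin: centre of the underside.
- tube_rack: Low blue rack of small tubes, loose, 78 x 146 mm, 42 mm high. Leave alone. Origin: centre of the underside.
- tip_box: Clear box with orange lid, loose, 88 x 123 mm, 57 mm high. Leave alone. Origin: centre of the underside.
- tube_cradle: White tube with a teal cap lying in a white cradle, loose, 113 mm long (its x), 50 mm wide, 46 mm high. Leave alone. Origin: centre of the underside.
- reagent: Amber jar with blue cap, loose, 52 mm across, 100 mm high. Leave alone. Origin: centre of the underside.
- well_plate: Clear well plate with red and yellow wells, loose, 128 x 86 mm, 15 mm high. Leave alone. Origin: centre of the underside.

How it is judged:
By the outcome, as a careful person would: the job done as asked, in the order asked, and still so for the second after the job is handed in, with the robot touching nothing.
It also fails if it takes over 38 s, if anything falls off the work surface, if the arm or the gripper's body presses on something with over 40 N, if the wrist force passes 120 N, or if a joint passes its speed limit or range.

## Working session

There is one attempt and no reset: what is moved stays moved. The work goes in short steps, Python scripts to look and compute and a tool call to move; the robot and the scene stay as the last step left them, time stands still between calls to the robot, and variables do not carry over. Pictures are saved under pics/ and viewed, at most 10 in all, crops included, and the job is handed in when it is done.

Besides the shell and the picture viewer there is one more tool, called after "Call:" as a command line: name --argument value ..., lists and objects as JSON in quotes. arm_command: Moves the arm, as the interface text tells. Its arguments: {"type":"object","properties":{"plan":{"type":"array","items":{"type":"object","properties":{"dp":{"type":"array","items":{"type":"number"}},"spin":{"type":"number"}}}},"grip":{"type":"number"},"newtons":{"type":"number"}},"required":["plan"]}

```bash
mkdir -p pics; python3 - <<'E'
from workcell import manip, viewer, finder
import cv2, numpy as np
for c in ["side","top"]:
    cv2.imwrite(f"pics/{c}0.png",viewer.camera(c))
    p=viewer.camera_params(c);print(c,p)
    for n in ["blue_spatula","trough","blue_block","blue_slot","green_block","green_spatula"]:
        print(n,[(np.round(d["position"],3).tolist(),round(d["score"],2)) for d in finder.find_in(c,n)[:2]])
o=manip.get_obs();print(o)
E
```

```text
side {'vertical_fov': 50.962293251342494, 'cx': 256.41644192894853, 'cy': 189.47495739440467, 'R': array([[-0.9994979 , -0.03088506,  0.00707484],
       [-0.02227952,  0.52629487, -0.8500102 ],
       [ 0.02252916, -0.84974104, -0.52671872]]), 't': array([0.56335824, 0.02890228, 1.36107079])}
blue_spatula [([0.527, 0.012, 0.117], 0.58), ([0.572, 0.262, 0.163], 0.19)]
trough [([0.513, 0.026, 0.028], 0.7)]
blue_block [([0.624, -0.237, 0.06], 0.63), ([0.63, -0.24, 0.089], 0.27)]
blue_slot [([0.627, -0.24, 0.088], 0.69)]
green_block [([0.634, 0.281, 0.058], 0.58)]
green_spatula [([0.529, 0.013, 0.118], 0.75), ([0.572, 0.266, 0.16], 0.69)]
top {'vertical_fov': 48.60468520071187, 'cx': 257.5933028519695, 'cy': 189.79813888535577, 'R': array([[-0.01614294, -0.99973162, -0.01661625],
       [-0.98359691,  0.01886402, -0.1793914 ],
       [ 0.1796567 ,  0.01344779, -0.98363745]]), 't': array([0.05654587, 0.57416853, 1.2280289 ])}
blue_spatula [([0.516, 0.008, 0.188], 0.54)]
trough [([0.521, 0.007, 0.007], 0.68)]
blue_block [([0.619, -0.243, 0.065], 0.84), ([0.518, 0.009, 0.185], 0.26)]
blue_
[... 204 characters left out ...]
,  0.33217602, -0.06470787,  1.46010002,  0.02159978,
        1.34990063, -0.08848284]), 'joint_velocities': array([ 1.95100590e-03,  5.01485837e-05,  6.93917543e-04, -4.71998908e-04,
       -5.06323559e-04, -1.19285149e-03, -3.47916949e-04]), 'tau': array([-3.21131311e-04, -6.25096893e+01,  4.89020383e-02, -3.91771853e+01,
        1.66477624e-02,  1.67616236e-03, -2.28358499e-05]), 'position': array([ 0.15815934, -0.60465966,  0.40475252]), 'ee_rot': array([9.91829829e-01, 1.27567972e-01, 1.81628385e-05, 5.29367165e-05]), 'ft_force': array([-0.20834007, -0.47377915, -0.41906309]), 'torque': array([-0.01795695,  0.00995371, -0.02219688]), 'grasp_force': 0.0, 'grip_width': 1.0001928684760029}
```

```bash
ls; python3 -c "
import cv2,numpy as np
" 
```

```text
pics
```

View pics/side0.png

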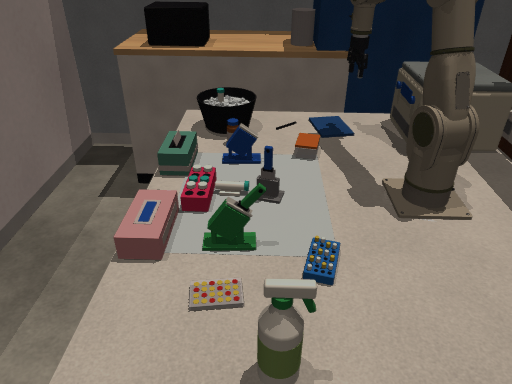

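View pics/top0.png

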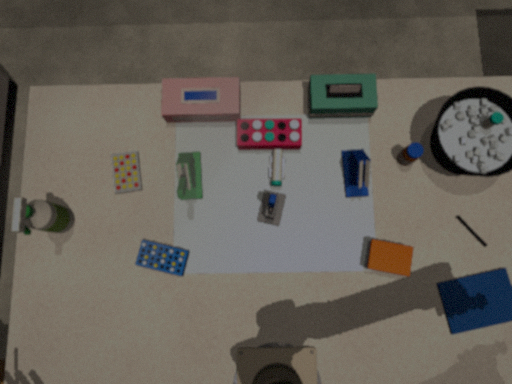

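```bash
cat > h.py <<'E'
import numpy as np, cv2
from workcell import manip, viewer, finder
def proj(c,X):
    p=viewer.camera_params(c); f=192/np.tan(np.radians(p["vertical_fov"]/2))
    q=np.atleast_2d(X)@p["R"].T+p["t"]
    return np.c_[f*q[:,0]/q[:,2]+p["cx"], f*q[:,1]/q[:,2]+p["cy"]]
def back(c,uv,z):
    p=viewer.camera_params(c); f=192/np.tan(np.radians(p["vertical_fov"]/2))
    d=p["R"].T@np.array([(uv[0]-p["cx"])/f,(uv[1]-p["cy"])/f,1]); o=-p["R"].T@p["t"]
    return o+d*(z-o[2])/d[2]
def Rz(a): return np.array([[np.cos(a),-np.sin(a),0],[np.sin(a),np.cos(a),0],[0,0,1]])
def box(x,y,z): return np.array([[a,b,c] for c in z for a,b in ((x[0],y[0]),(x[1],y[0]),(x[1],y[1]),(x[0],y[1]))])
E
python3 - <<'E'
from h import *
T=cv2.imread("pics/top0.png");S=cv2.imread("pics/side0.png")
def cr(i,x,y,w=66,h=49,s=6): return cv2.resize(i[y:y+h,x:x+w],None,fx=s,fy=s,interpolation=cv2.INTER_CUBIC)
a=np.vstack([np.hstack([cr(T,240,185),cr(T,326,148)]),np.hstack([cr(S,240,142,66,62,6)[60:354],cr(S,210,118)])])
print(a.shape);cv2.imwrite("pics/crops.png",a)
E
```

```text
(588, 792, 3)
```

View pics/crops.png

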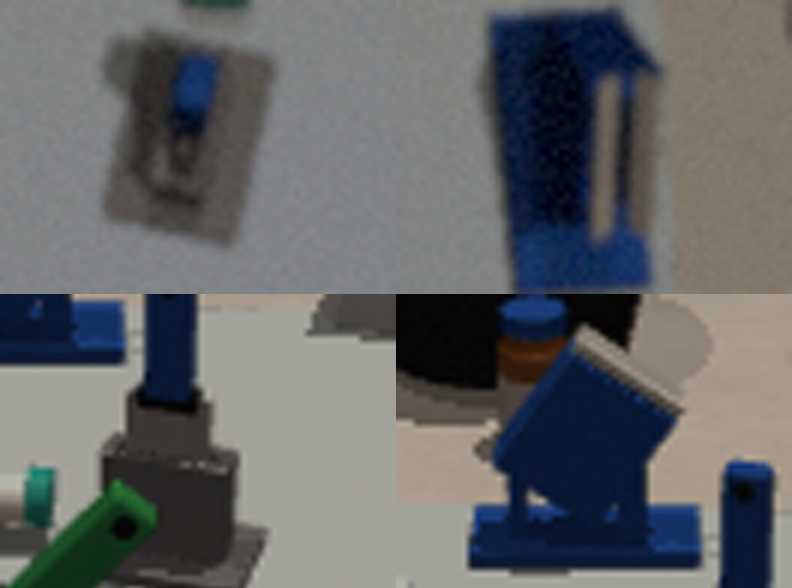

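```bash
cat > fit.py <<'E'
from h import *
from scipy.optimize import least_squares
def pt(x,y,ox,oy,dx,dy): return [(x-dx+.5)/6-.5+ox,(y-dy+.5)/6-.5+oy]
tt=lambda x,y:pt(x,y,240,185,0,0); tb=lambda x,y:pt(x,y,326,148,396,0)
st=lambda x,y:pt(x,y,240,152,0,294); sb=lambda x,y:pt(x,y,210,118,396,294)
c35,s35=np.cos(np.radians(35)),np.sin(np.radians(35))
def slot(p,sx): x,y,z=p; return [sx+c35*x-s35*z, y, .052+s35*x+c35*z]
def res(p,obs,full=False):
    r=[]
    for c,L,uv in obs:
        X=np.array(L(p) if callable(L) else L)
        r.append(proj(c,Rz(p[2])@X+[p[0],p[1],0])[0]-uv)
    return np.array(r) if full else np.ravel(r)
# trough: x roughly along world x
ob=[("top",[.05,.035,.005],tt(145,32)),("top",[.05,-.035,.005],tt(275,62)),("top",[-.05,-.035,.005],tt(232,246)),("top",[-.05,.035,.005],tt(103,215)),
 ("side",[.036,.0135,.07],st(105,448)),("side",[-.036,.0135,.07],st(238,457)),("side",[-.036,.0135,.01],st(232,566))]
f=least_squares(res,[.515,.01,-.2],args=(ob,),loss="soft_l1");print("trough",f.x.round(4));print(res(f.x,ob,True).round(1).tolist())
bb=[("top",[.085,.035,.012],tb(490,14)),("top",[-.065,.035,.012],tb(515,290)),("top",[-.065,-.035,.012],tb(651,285)),
 ("side",[.085,.035,.012],sb(472,538)),("side",[.085,.035,0],sb(470,567)),("side",[-.065,.035,.012],sb(698,538)),("side",[-.065,.035,0],sb(698,567)),
 ("side",lambda p:slot([.04,.0185,.091],p[3]),sb(580,330)),("side",lambda p:slot([-.04,.0185,.091],p[3]),sb(684,410)),("side",lambda p:slot([.04,.0185,0],p[3]),sb(494,458))]
f=least_squares(res,[.62,-.24,.05,.03],args=(bb,),loss="soft_l1");print("block",f.x.round(4));print(res(f.x,bb,True).round(1).tolist())
E
python3 fit.py
```

```text
trough [ 0.5251  0.0058 -0.2399]
[[-0.0, 0.3], [0.3, 0.2], [0.6, 0.8], [-0.1, 1.0], [-0.5, 0.8], [-1.4, 2.4], [-1.0, -0.3]]
block [ 0.6224 -0.2576  0.037   0.0313]
[[0.2, -0.3], [0.3, 0.6], [0.3, 0.2], [-0.9, 2.1], [-0.4, 0.0], [0.2, 2.2], [0.2, 0.2], [-0.3, 2.0], [-0.2, 0.0], [0.6, -1.2]]
```

```bash
cat > ov.py <<'E'
from fit import *
def draw(fn,T,B,sx):
    s=6;out=[]
    for c,o in (("top",[(240,185),(326,148)]),("side",[(240,152),(210,118)])):
        i=cv2.imread(f"pics/{c}0.png");row=[]
        for (ox,oy) in o:
            k=cv2.resize(i[oy:oy+49,ox:ox+66],None,fx=s,fy=s,interpolation=cv2.INTER_CUBIC);
            def poly(P,pose,col):
                u=proj(c,np.array(P)@Rz(pose[2]).T+[pose[0],pose[1],0]); u=((u+.5-[ox,oy])*s-.5).astype(int)
                cv2.polylines(k,[u[:4]],True,col,1); cv2.polylines(k,[u[4:]],True,col,1)
            poly(box((-.05,.05),(-.035,.035),(0,.01)),T,(0,255,255));poly(box((-.036,.036),(-.0135,.0135),(.01,.07)),T,(0,255,0))
            poly(box((-.013,.013),(-.009,.009),(.105,.185)),T,(0,0,255))
            poly(box((-.065,.085),(-.035,.035),(0,.012)),B,(0,255,255))
            poly([slot(p,sx) for p in box((-.04,.04),(-.0185,.0185),(0,.091))],B,(0,255,0))
            poly([slot(p,sx) for p in box((-.028,.028),(-.0045,.0045),(0,.091))],B,(0,0,255))
            row.append(k)
        out.append(np.hstack(row))
    cv2.imwrite(fn,np.vstack(out))
if __name__=="__main__": draw("pics/ov1.png",[.5251,.0058,-.24],[.6224,-.2576,.037],.0313)
E
python3 ov.py >/dev/null
```

```text
(no output)
```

View pics/ov1.png

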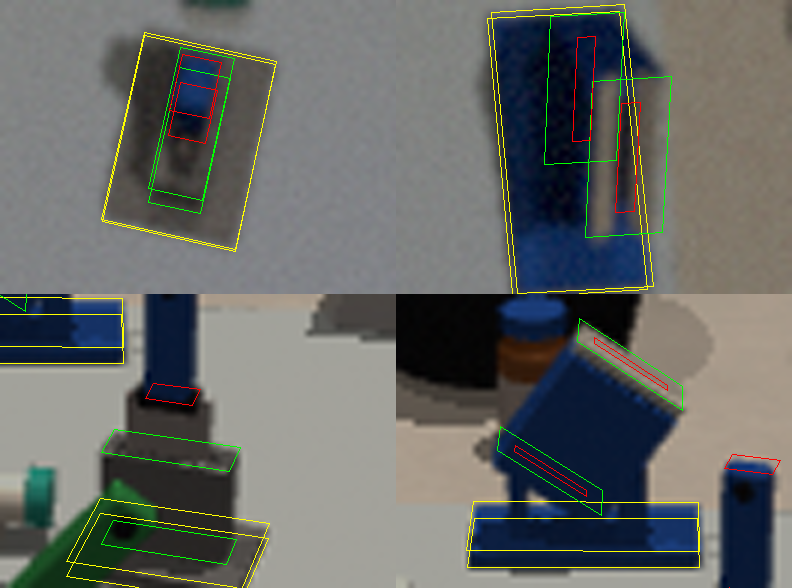

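Call:
arm_command --plan '[{"dp": [0,0,0],"spin": 0.124},{"dp": [0,0,0],"spin": 0.124},{"dp": [0,0,0],"spin": 0.124},{"dp": [0,0,0],"spin": 0.124}]' --grip -1

```text
clock: 1.1
position: [0.1582, -0.6047, 0.4048]
ee_rot: [0.992, -0.122, 0.0, 0.0]
ft_force: [-0.6, -0.1, -0.4]
grip_width: 1.0
grasp_force: 0.0
```

Call:
arm_command --plan '[{"dp": [7,-23,0]},{"dp": [14,-45,0]},{"dp": [14,-45,0]},{"dp": [14,-45,0]},{"dp": [14,-45,0]}]'

```text
invalid input at $.plan[0]: expected keys dp, spin
```

Call:
arm_command --plan '[{"dp": [14,-45,0]},{"dp": [14,-45,0]},{"dp": [14,-45,0]},{"dp": [14,-45,0]},{"dp": [14,-45,0]}]'

```text
invalid input at $.plan[0]: expected keys dp, spin
```

Call:
arm_command --plan '[{"dp": [14,-45,0]},{"dp": [14,-45,0]},{"dp": [14,-45,0]},{"dp": [14,-45,0]},{"dp": [7,-22,0]}]'

```text
invalid input at $.plan[0]: expected keys dp, spin
```

Call:
arm_command --plan '[{"dp": [0,0,0]},{"dp": [0,0,0]}]'

```text
invalid input at $.plan[0]: expected keys dp, spin
```

Call:
arm_command --plan '[{"dp": [7,-23,0],"spin": 0},{"dp": [14,-45,0],"spin": 0},{"dp": [14,-45,0],"spin": 0},{"dp": [14,-45,0],"spin": 0},{"dp": [14,-45,0],"spin": 0}]'

```text
clock: 1.6
position: [0.2683, -0.4207, 0.4049]
ee_rot: [0.993, -0.12, 0.0, 0.0]
ft_force: [0.7, -1.7, 0.4]
grip_width: 1.005
grasp_force: 0.0
```

Call:
arm_command --plan '[{"dp": [14,-45,0],"spin": 0},{"dp": [14,-45,0],"spin": 0},{"dp": [14,-45,0],"spin": 0},{"dp": [14,-45,0],"spin": 0},{"dp": [14,-45,0],"spin": 0}]'

```text
clock: 2.1
position: [0.3897, -0.2187, 0.4051]
ee_rot: [0.993, -0.12, 0.0, 0.0]
ft_force: [0.7, -0.6, -0.2]
grip_width: 0.998
grasp_force: 0.0
```

Call:
arm_command --plan '[{"dp": [14,-45,0],"spin": 0},{"dp": [14,-45,0],"spin": 0},{"dp": [14,-45,0],"spin": 0},{"dp": [14,-45,0],"spin": 0},{"dp": [14,-45,0],"spin": 0}]'

```text
clock: 2.6
position: [0.5113, -0.017, 0.4051]
ee_rot: [0.993, -0.12, 0.001, 0.0]
ft_force: [0.3, -2.1, -0.4]
grip_width: 0.998
grasp_force: 0.0
```

Call:
arm_command --plan '[{"dp": [7,-22,0],"spin": 0},{"dp": [0,0,0],"spin": 0},{"dp": [0,0,0],"spin": 0}]'

```text
clock: 2.9
position: [0.5227, 0.0009, 0.4045]
ee_rot: [0.993, -0.119, -0.0, 0.0]
ft_force: [-1.2, -0.4, -0.1]
grip_width: 1.004
grasp_force: 0.0
```

```bash
cat > st.py <<'E'
from h import *
def st(tx=None,ty=None):
    o=manip.get_obs();q=o["ee_rot"];h=2*np.arctan2(q[1],q[0])
    print("clk",round(o["clock"],2),"pos",o["position"].round(4),"head",round(h,4),"F",o["ft_force"].round(1),"w",round(o["grip_width"]*85,1),"g",o["grasp_force"])
    if tx is not None:
        d=np.array([tx,ty])-o["position"][:2]; print("tool dx,dy mm",(1000*d@[np.cos(h),np.sin(h)]).round(1),(1000*d@[np.sin(h),-np.cos(h)]).round(1), "joints",o["joint_pos"].round(2))
E
python3 -c "
from st import *;st(.5255,.0065)
T=viewer.camera('top');S=viewer.camera('side')
cr=lambda i,x,y,w,h,s:cv2.resize(i[y:y+h,x:x+w],None,fx=s,fy=s,interpolation=cv2.INTER_CUBIC)
cv2.imwrite('pics/s1.png',np.hstack([cr(T,225,170,95,100,4),cr(S,215,95,95,100,4)]))"
```

```text
clk 2.9 pos [0.5227 0.0009 0.4045] head -0.2396 F [-1.2 -0.4 -0.1] w 85.4 g 0.0
tool dx,dy mm 1.4 -6.1 joints [ 0.5   0.16 -0.65  1.7   0.1   1.31 -1.98]
```

View pics/s1.png

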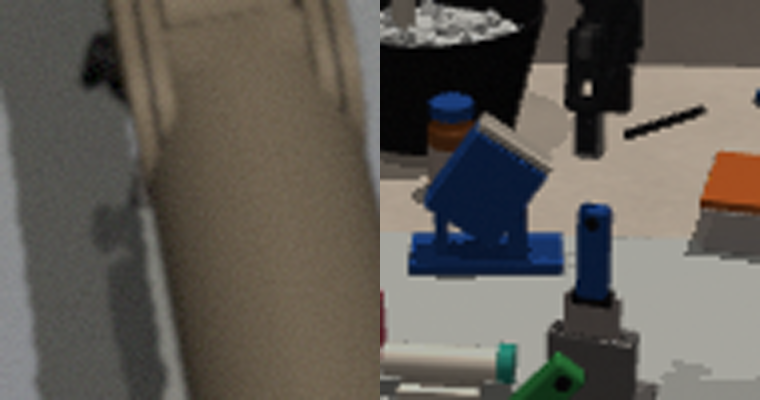

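Call:
arm_command --plan '[{"dp": [1.4,-6,0],"spin": 0},{"dp": [0,0,30],"spin": 0},{"dp": [0,0,40],"spin": 0},{"dp": [0,0,24],"spin": 0},{"dp": [0,0,0],"spin": 0}]'

```text
clock: 3.5
position: [0.5243, 0.0058, 0.3078]
ee_rot: [0.993, -0.12, -0.003, 0.0]
ft_force: [0.6, -0.1, 0.2]
grip_width: 1.0
grasp_force: 0.0
```

Call:
arm_command --plan '[{"dp": [0,0,0],"spin": 0},{"dp": [0,0,0],"spin": 0},{"dp": [0,0,0],"spin": 0},{"dp": [0,0,0],"spin": 0},{"dp": [0,0,0],"spin": 0}]' --grip 1 --newtons 30

```text
clock: 4.0
position: [0.5257, 0.0065, 0.3115]
ee_rot: [0.993, -0.12, 0.001, 0.0]
ft_force: [-0.3, -0.6, 3.7]
grip_width: 0.206
grasp_force: 31.0
```

Call:
arm_command --plan '[{"dp": [0,0,0],"spin": 0},{"dp": [0,0,0],"spin": 0},{"dp": [0,0,0],"spin": 0},{"dp": [0,0,0],"spin": 0}]'

```text
clock: 4.4
position: [0.5258, 0.0065, 0.3115]
ee_rot: [0.993, -0.12, 0.001, 0.0]
ft_force: [-1.5, -0.1, 5.4]
grip_width: 0.209
grasp_force: 31.3
```

```bash
python3 -c "
from st import *;st(.5255,.0065)"
```

```text
clk 4.4 pos [0.5258 0.0065 0.3115] head -0.2402 F [-1.5 -0.1  5.4] w 17.8 g 31.294080018997192
tool dx,dy mm -0.2 0.1 joints [ 0.47  0.25 -0.64  1.81  0.17  1.13 -2.04]
```

Call:
arm_command --plan '[{"dp": [0,0,-12],"spin": 0},{"dp": [0,0,-18],"spin": 0},{"dp": [0,0,-18],"spin": 0},{"dp": [0,0,0],"spin": 0},{"dp": [0,0,0],"spin": 0}]'

```text
clock: 4.9
position: [0.5254, 0.0065, 0.3587]
ee_rot: [0.993, -0.12, 0.0, 0.0]
ft_force: [-0.5, -0.5, -1.5]
grip_width: 0.205
grasp_force: 30.4
```

Call:
arm_command --plan '[{"dp": [-8,0,0],"spin": 0},{"dp": [-10,0,-1],"spin": 0},{"dp": [-10,0,-1],"spin": 0},{"dp": [-12,0,1],"spin": 0},{"dp": [-12,0,1],"spin": 0}]'

```text
clock: 5.4
position: [0.4739, 0.0191, 0.3586]
ee_rot: [0.993, -0.12, 0.0, 0.0]
ft_force: [3.3, -0.6, -3.2]
grip_width: 0.207
grasp_force: 30.1
```

Call:
arm_command --plan '[{"dp": [-11,0,3],"spin": 0},{"dp": [-12,0,3],"spin": 0},{"dp": [-9,0,4],"spin": 0},{"dp": [-8,0,4],"spin": 0},{"dp": [0,0,0],"spin": 0}]'

```text
clock: 5.9
position: [0.4351, 0.0287, 0.3442]
ee_rot: [0.993, -0.12, -0.001, 0.0]
ft_force: [0.0, -0.4, -0.5]
grip_width: 0.209
grasp_force: 30.3
```

```bash
python3 -c "
from st import *;st(.5255,.0065)
T=viewer.camera('top');S=viewer.camera('side')
cr=lambda i,x,y,w,h,s:cv2.resize(i[y:y+h,x:x+w],None,fx=s,fy=s,interpolation=cv2.INTER_CUBIC)
cv2.imwrite('pics/s2.png',np.hstack([cr(T,225,170,95,100,4),cr(S,225,95,95,100,4)]))"
```

```text
clk 5.9 pos [0.4351 0.0287 0.3442] head -0.2398 F [ 0.  -0.4 -0.5] w 17.8 g 30.325849056243896
tool dx,dy mm 93.1 0.1 joints [ 0.52 -0.01 -0.68  1.98 -0.    1.17 -1.97]
```

View pics/s2.png

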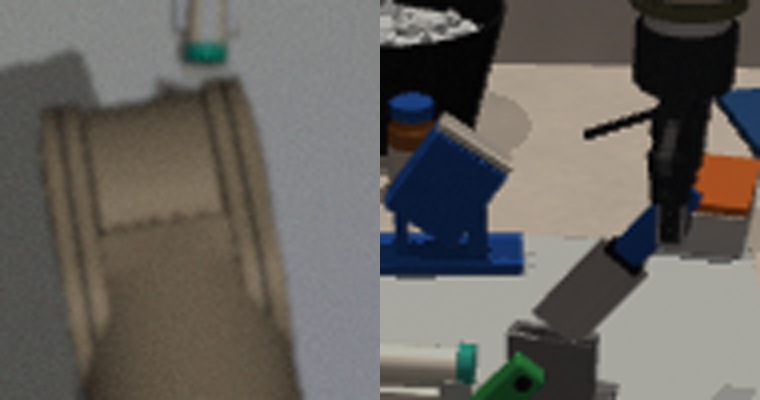

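```bash
cat > tilt.py <<'E'
from h import *
from scipy.optimize import least_squares
def model(th,s0,P,h,off=0):
    a=np.array([-np.sin(th),np.cos(th)]);b=np.array([np.cos(th),np.sin(th)])
    pts=[b*.024,-b*.024,b*.024+a*.088,-b*.017+a*.1, b*.017+a*.1]   # end +x, end -x, blade top +x, collar top -x, +x
    e=np.array([np.cos(h),np.sin(h),0]);l=np.array([-np.sin(h),np.cos(h),0])
    return np.array([P+e*(q-a*s0)[0]+[0,0,(q-a*s0)[1]]+l*off for q in pts])
def fit(c,idx,uv,P,h):
    f=least_squares(lambda p:(proj(c,model(p[0],p[1],P,h))[idx]-uv).ravel(),[.6,.146])
    print("tilt deg",np.degrees(f.x[0]).round(1),"s",f.x[1].round(4),"res",f.fun.round(2)); return f.x
E
python3 -c "
from tilt import *
o=manip.get_obs();P=o['position']-[0,0,.155]
u=lambda x,y:[(x-380+.5)/4-.5+225,(y+.5)/4-.5+95]
x=fit('side',[0,1,2,3,4],np.array([u(535,312),u(585,341),u(603,240),u(641,274),u(608,238)]),P,-.24)
print(proj('side',model(*x,P,-.24)).round(1))
"
```

```text
tilt deg 38.0 s 0.1481 res [-0.45 -0.3  -2.03  1.82 -0.56  0.97  1.99 -1.47  2.24  0.53]
[[262.9 172.3]
 [273.8 181.7]
 [279.8 155.6]
 [291.9 161.7]
 [283.9 154.7]]
```

Call:
arm_command --plan '[{"dp": [0,0,-20],"spin": 0},{"dp": [0,0,-30],"spin": 0},{"dp": [0,0,-30],"spin": -0.1},{"dp": [0,0,-17],"spin": -0.1},{"dp": [0,0,0],"spin": -0.077}]'

```text
clock: 6.5
position: [0.4367, 0.0285, 0.4438]
ee_rot: [1.0, 0.02, 0.001, -0.0]
ft_force: [0.1, -0.3, -1.2]
grip_width: 0.206
grasp_force: 30.2
```

Call:
arm_command --plan '[{"dp": [2,16,0],"spin": 0},{"dp": [4,30,0],"spin": 0},{"dp": [5,33,0],"spin": 0},{"dp": [5,33,0],"spin": 0},{"dp": [5,33,0],"spin": 0}]'

```text
clock: 7.0
position: [0.4626, -0.1172, 0.4411]
ee_rot: [1.0, 0.018, -0.001, -0.0]
ft_force: [0.6, 0.4, -0.8]
grip_width: 0.206
grasp_force: 30.1
```

Call:
arm_command --plan '[{"dp": [5,33,0],"spin": 0},{"dp": [5,33,0],"spin": 0},{"dp": [3,33,0],"spin": 0},{"dp": [2,32,0],"spin": 0},{"dp": [1,17,0],"spin": 0}]'

```text
clock: 7.5
position: [0.4836, -0.2661, 0.4406]
ee_rot: [1.0, 0.017, -0.001, -0.0]
ft_force: [0.2, -0.1, -0.5]
grip_width: 0.205
grasp_force: 30.1
```

Call:
arm_command --plan '[{"dp": [0,0,0],"spin": 0},{"dp": [0,0,0],"spin": 0},{"dp": [0,0,0],"spin": 0}]'

```text
clock: 7.8
position: [0.4842, -0.2615, 0.4417]
ee_rot: [1.0, 0.019, -0.0, -0.0]
ft_force: [0.3, -0.1, -1.4]
grip_width: 0.208
grasp_force: 30.1
```

```bash
python3 -c "
from st import *;st(.483,-.2628)
T=viewer.camera('top');S=viewer.camera('side')
cv2.imwrite('pics/side3.png',S);cv2.imwrite('pics/top3.png',T)
cr=lambda i,x,y,w,h,s:cv2.resize(i[y:y+h,x:x+w],None,fx=s,fy=s,interpolation=cv2.INTER_CUBIC)
cv2.imwrite('pics/s3.png',np.hstack([cr(T,320,145,66,98,6),cr(S,215,85,66,98,6)]))"
```

```text
clk 7.8 pos [ 0.4842 -0.2615  0.4417] head 0.0389 F [ 0.3 -0.1 -1.4] w 17.6 g 30.147889852523804
tool dx,dy mm -1.3 1.2 joints [ 0.75  0.17 -0.38  1.59  0.07  1.39 -1.17]
```

View pics/s3.png

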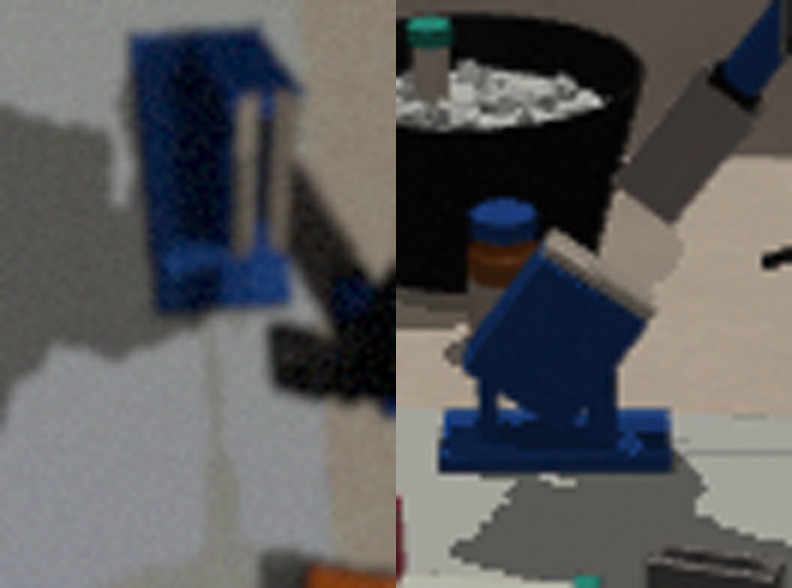

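```bash
python3 -c "
from tilt import *
from ov import slot
o=manip.get_obs();P=o['position']-[0,0,.155]
u=lambda x,y:[(x-396+.5)/6-.5+215,(y+.5)/6-.5+85]
x=fit('side',[0,1,2,3],np.array([u(622,186),u(669,221),u(705,74),u(752,110)]),P,.039)
v=lambda q:((q+.5-[320,145])*6-.5).round(0).tolist()
print('top blade', v(proj('top',model(*x,P,.039))))
B=[.6224,-.2576,.037]; W=lambda p:Rz(B[2])@slot(p,.0313)+[B[0],B[1],0]
print('top mouth',v(proj('top',np.array([W([-.028,0,.091]),W([.028,0,.091])]))))
m=model(*x,P,.039); end=(m[0]+m[1])/2
print('end in slot frame', end, [W([0,0,k]).round(4) for k in (.091,.14)])
w=lambda q:((q+.5-[215,85])*6+[396,0]-.5).round(0).tolist()
print('side mouth centre',w(proj('side',np.array([W([.04,.0185,.091]),W([-.04,.0185,.091]),W([.04,.0185,0.])]))))
"
```

```text
trough [ 0.5251  0.0058 -0.2399]
[[-0.0, 0.3], [0.3, 0.2], [0.6, 0.8], [-0.1, 1.0], [-0.5, 0.8], [-1.4, 2.4], [-1.0, -0.3]]
block [ 0.6224 -0.2576  0.037   0.0313]
[[0.2, -0.3], [0.3, 0.6], [0.3, 0.2], [-0.9, 2.1], [-0.4, 0.0], [0.2, 2.2], [0.2, 0.2], [-0.3, 2.0], [-0.2, 0.0], [0.6, -1.2]]
tilt deg 37.9 s 0.1503 res [-1.87 -0.25  0.39  1.39 -0.81  0.34  2.16 -1.43]
top blade [[296.0, 162.0], [288.0, 257.0], [348.0, 251.0], [349.0, 350.0], [355.0, 279.0]]
top mouth [[265.0, 230.0], [271.0, 121.0]]
end in slot frame [ 0.57642342 -0.25816076  0.16834156] [array([ 0.6015, -0.2584,  0.1265]), array([ 0.5734, -0.2594,  0.1667])]
side mouth centre [[548.0, 246.0], [653.0, 314.0], [468.0, 355.0]]
```

Call:
arm_command --plan '[{"dp": [-2.5,0,1.7],"spin": 0},{"dp": [7,0,10],"spin": 0},{"dp": [8,0,11.5],"spin": 0},{"dp": [8,0,11.5],"spin": 0},{"dp": [0,0,0],"spin": 0}]'

```text
clock: 8.4
position: [0.5051, -0.2617, 0.4042]
ee_rot: [1.0, 0.019, -0.002, -0.001]
ft_force: [-0.7, 0.7, -1.0]
grip_width: 0.209
grasp_force: 30.1
```

Call:
arm_command --plan '[{"dp": [4,0,6],"spin": 0},{"dp": [4,0,6],"spin": 0},{"dp": [4,0,6],"spin": 0},{"dp": [0,0,0],"spin": 0}]'

```text
clock: 8.8
position: [0.5166, -0.2617, 0.388]
ee_rot: [1.0, 0.019, -0.0, -0.0]
ft_force: [-0.3, -0.8, -1.7]
grip_width: 0.206
grasp_force: 30.1
```

```bash
python3 -c "
from st import *;st(.483,-.2628)
T=viewer.camera('top');S=viewer.camera('side')
cr=lambda i,x,y,w,h,s:cv2.resize(i[y:y+h,x:x+w],None,fx=s,fy=s,interpolation=cv2.INTER_CUBIC)
cv2.imwrite('pics/s4.png',np.hstack([cr(T,320,145,66,98,6),cr(S,215,85,66,98,6)]))"
```

```text
clk 8.8 pos [ 0.5166 -0.2617  0.388 ] head 0.0371 F [-0.3 -0.8 -1.7] w 17.5 g 30.129470229148865
tool dx,dy mm -33.6 -0.1 joints [ 0.72  0.27 -0.39  1.59  0.1   1.3  -1.22]
```

View pics/s4.png

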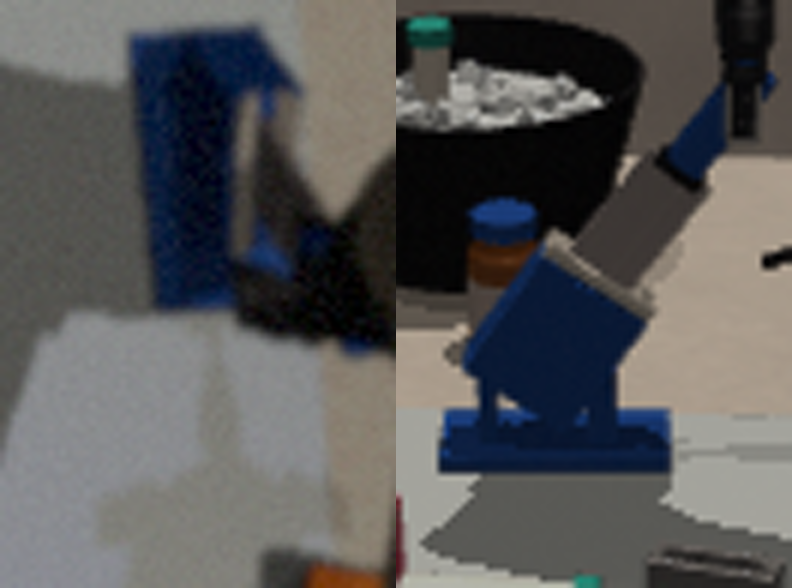

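Call:
arm_command --plan '[{"dp": [4,0,6],"spin": 0},{"dp": [4.5,0,6],"spin": 0},{"dp": [5,0,6],"spin": 0},{"dp": [5,0,6],"spin": 0},{"dp": [0,0,0],"spin": 0}]'

```text
clock: 9.4
position: [0.5353, -0.2609, 0.3636]
ee_rot: [1.0, 0.019, -0.001, -0.001]
ft_force: [0.2, -0.3, -1.5]
grip_width: 0.206
grasp_force: 30.1
```

Call:
arm_command --plan '[{"dp": [5.5,0,6],"spin": 0},{"dp": [5.5,0,6],"spin": 0},{"dp": [5.5,0,6],"spin": 0},{"dp": [0,0,0],"spin": 0}]'

```text
clock: 9.8
position: [0.5519, -0.2603, 0.3457]
ee_rot: [1.0, 0.019, -0.0, -0.0]
ft_force: [-0.2, -0.7, -3.5]
grip_width: 0.206
grasp_force: 29.9
```

```bash
python3 -c "
from st import *;st(.569,-.2615)"
```

```text
clk 9.8 pos [ 0.5519 -0.2603  0.3457] head 0.0374 F [-0.2 -0.7 -3.5] w 17.5 g 29.92449849843979
tool dx,dy mm 17.1 1.9 joints [ 0.67  0.37 -0.39  1.56  0.14  1.24 -1.27]
```

Call:
arm_command --plan '[{"dp": [5,0,5.5],"spin": 0},{"dp": [4,0,5],"spin": 0},{"dp": [0,0,0],"spin": 0}]'

```text
clock: 10.1
position: [0.5607, -0.2601, 0.3356]
ee_rot: [1.0, 0.019, -0.0, -0.0]
ft_force: [-1.2, -0.6, -4.7]
grip_width: 0.206
grasp_force: 29.8
```

Call:
arm_command --plan '[{"dp": [2.5,0,3.5],"spin": 0},{"dp": [0,0,0],"spin": 0}]'

```text
clock: 10.3
position: [0.5629, -0.2601, 0.3326]
ee_rot: [1.0, 0.018, -0.0, -0.0]
ft_force: [-2.3, 0.1, -4.8]
grip_width: 0.206
grasp_force: 29.7
```

Call:
arm_command --plan '[{"dp": [2,0,2.9],"spin": 0},{"dp": [0,0,0],"spin": 0}]'

```text
clock: 10.5
position: [0.5649, -0.2602, 0.3299]
ee_rot: [1.0, 0.018, -0.0, 0.0]
ft_force: [-1.1, -0.8, -4.7]
grip_width: 0.208
grasp_force: 29.8
```

```bash
python3 -c "
from st import *;st(.569,-.2615)"
```

```text
clk 10.5 pos [ 0.5649 -0.2602  0.3299] head 0.0367 F [-1.1 -0.8 -4.7] w 17.7 g 29.770889282226562
tool dx,dy mm 4.1 1.5 joints [ 0.66  0.4  -0.38  1.55  0.16  1.22 -1.29]
```

Call:
arm_command --plan '[{"dp": [1.5,0,2],"spin": 0},{"dp": [0,0,0],"spin": 0}]'

```text
clock: 10.7
position: [0.5663, -0.2601, 0.328]
ee_rot: [1.0, 0.018, -0.0, 0.0]
ft_force: [-1.9, -0.1, -4.1]
grip_width: 0.204
grasp_force: 30.0
```

Call:
arm_command --plan '[{"dp": [1.2,0,1.6],"spin": 0},{"dp": [0,0,0],"spin": 0}]'

```text
clock: 10.9
position: [0.5667, -0.2604, 0.3278]
ee_rot: [1.0, 0.018, -0.001, 0.0]
ft_force: [-14.3, 1.0, 10.8]
grip_width: 0.204
grasp_force: 31.7
```

Call:
arm_command --plan '[{"dp": [1.2,0,1.6],"spin": 0},{"dp": [0,0,0],"spin": 0}]'

```text
clock: 11.1
position: [0.5672, -0.2607, 0.3277]
ee_rot: [1.0, 0.018, -0.002, 0.001]
ft_force: [-26.2, 1.6, 24.7]
grip_width: 0.211
grasp_force: 34.1
```

```bash
python3 -c "
from st import *;st(.569,-.2615)
S=viewer.camera('side')
cv2.imwrite('pics/s5.png',cv2.resize(S[85:183,205:305],None,fx=6,fy=6,interpolation=cv2.INTER_CUBIC))"
```

```text
clk 11.1 pos [ 0.5672 -0.2607  0.3277] head 0.0354 F [-26.2   1.6  24.7] w 17.9 g 34.07728314399719
tool dx,dy mm 1.8 0.8 joints [ 0.65  0.41 -0.38  1.54  0.16  1.22 -1.29]
```

View pics/s5.png

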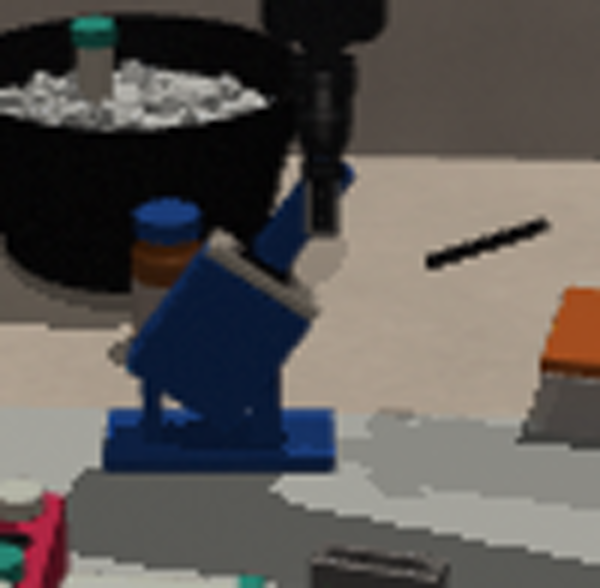

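Call:
arm_command --plan '[{"dp": [-1,0,-1.3],"spin": 0},{"dp": [0,0,0],"spin": 0}]' --newtons 20

```text
clock: 11.35
position: [0.5668, -0.2606, 0.3278]
ee_rot: [1.0, 0.018, -0.001, 0.001]
ft_force: [-15.6, 0.2, 12.3]
grip_width: 0.21
grasp_force: 32.0
```

Call:
arm_command --plan '[{"dp": [0,0,0],"spin": 0},{"dp": [0,0,0],"spin": 0},{"dp": [0,0,0],"spin": 0},{"dp": [0,0,0],"spin": 0},{"dp": [0,0,0],"spin": 0}]' --grip -1

```text
clock: 11.85
position: [0.5679, -0.2599, 0.3262]
ee_rot: [1.0, 0.019, 0.0, -0.0]
ft_force: [0.8, -0.7, 0.4]
grip_width: 1.002
grasp_force: 0.0
```

Call:
arm_command --plan '[{"dp": [0,0,0],"spin": 0},{"dp": [0,0,-8],"spin": 0},{"dp": [0,0,-20],"spin": 0},{"dp": [0,0,-30],"spin": 0},{"dp": [0,0,-40],"spin": 0}]'

```text
clock: 12.35
position: [0.5673, -0.2599, 0.4245]
ee_rot: [1.0, 0.018, -0.001, -0.001]
ft_force: [0.5, 0.1, -0.1]
grip_width: 1.001
grasp_force: 0.0
```

Call:
arm_command --plan '[{"dp": [-30,0,-20],"spin": 0},{"dp": [-40,0,0],"spin": 0},{"dp": [-20,0,0],"spin": 0},{"dp": [0,0,0],"spin": 0},{"dp": [0,0,0],"spin": 0}]'

```text
clock: 12.85
position: [0.4778, -0.2632, 0.4451]
ee_rot: [1.0, 0.018, 0.001, 0.0]
ft_force: [-0.5, 0.1, -0.2]
grip_width: 0.997
grasp_force: 0.0
```

```bash
python3 -c "
from st import *;st(.569,-.2615)
S=viewer.camera('side');T=viewer.camera('top')
cr=lambda i,x,y,w,h,s:cv2.resize(i[y:y+h,x:x+w],None,fx=s,fy=s,interpolation=cv2.INTER_CUBIC)
cv2.imwrite('pics/s6.png',np.hstack([cr(T,320,145,66,98,6),cr(S,215,85,66,98,6)]))
from ov import slot
B=[.6224,-.2576,.037]; W=lambda p:Rz(B[2])@slot(p,.0313)+[B[0],B[1],0]
X=np.array([W(p) for p in ([.013,.009,.175],[-.013,.009,.175],[.017,.007,.1])])
print(((proj('side',X)+.5-[215,85])*6+[396,0]).round())
" | grep -v '^\[\[-0\|^\[\[0\|^tr\|^bl'
```

```text
clk 12.85 pos [ 0.4778 -0.2632  0.4451] head 0.0364 F [-0.5  0.1 -0.2] w 84.7 g 0.0
tool dx,dy mm 91.2 1.6 joints [ 0.76  0.16 -0.38  1.6   0.06  1.4  -1.16]
[[662. 159.]
 [697. 183.]
 [587. 248.]]
```

View pics/s6.png

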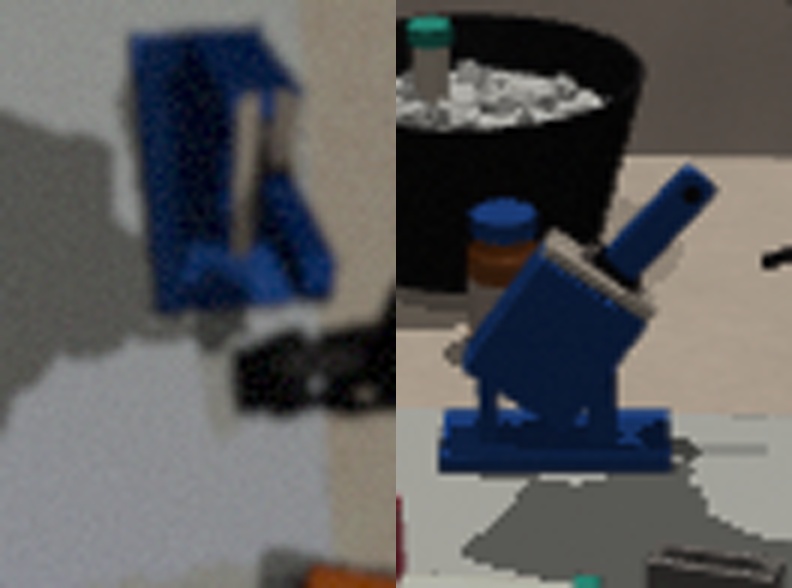

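```bash
cat > hfit.py <<'E'
from h import *
from scipy.optimize import minimize
S=viewer.camera('side')
B=[.6224,-.2576,.037]; x0,y0,k=210,80,8
i=cv2.resize(S[y0:y0+100,x0:x0+100],None,fx=k,fy=k,interpolation=cv2.INTER_CUBIC)
hsv=cv2.cvtColor(i,cv2.COLOR_BGR2HSV);m=cv2.inRange(hsv,(100,120,40),(130,255,255))
sel=np.zeros_like(m); # above the lip line, right of the jar
# handle region in source pixels
poly=np.array([[245,125],[262,108],[272,110],[272,122],[256,137],[250,131]])
cv2.fillPoly(sel,[((poly-[x0,y0])*k).astype(int)],255); m&=sel
print("mask px",(m>0).sum()/k/k)
def world(th,ox,oz,P,yo=0):
    a=np.array([-np.sin(th),0,np.cos(th)]);b=np.array([np.cos(th),0,np.sin(th)])
    X=np.array([ox*np.array([1,0,0])+[0,yo,oz]+b*p[0]+np.array([0,p[1],0])+a*p[2] for p in P])
    return X@Rz(B[2]).T+[B[0],B[1],0]
H=box((-.013,.013),(-.009,.009),(.102,.175))
def cost(p):
    u=((proj('side',world(p[0],p[1],p[2],H))+.5-[x0,y0])*k).astype(np.int32)
    r=np.zeros_like(m);cv2.fillConvexPoly(r,cv2.convexHull(u),255)
    return (r!=m).sum()/k/k
best=min((minimize(cost,[np.radians(t),.0313,.052],method="Nelder-Mead",options=dict(initial_simplex=[[np.radians(t),.0313,.052],[np.radians(t+4),.0313,.052],[np.radians(t),.036,.052],[np.radians(t),.0313,.058]])) for t in (35,40,45)),key=lambda f:f.fun)
print("tilt",np.degrees(best.x[0]).round(1),"end x,z",best.x[1:].round(4),"cost",best.fun)
for t in (35,38,41,44):
    f=minimize(lambda q:cost([np.radians(t),*q]),best.x[1:],method="Nelder-Mead",options=dict(initial_simplex=[best.x[1:],best.x[1:]+[.005,0],best.x[1:]+[0,.005]]));print(t,f.x.round(4),round(f.fun,1))
E
python3 hfit.py
```

```text
mask px 122.84375
tilt 39.0 end x,z [0.0301 0.0511] cost 40.71875
35 [0.0224 0.045 ] 42.1
38 [0.0284 0.0494] 40.7
41 [0.0338 0.0541] 41.7
44 [0.0391 0.0584] 41.8
```

```bash
python3 -c "
import re
s=open('hfit.py').read()
s=s.replace('m=cv2.inRange(hsv,(100,120,40),(130,255,255))','f=i.astype(int);m=((f[...,0]-f[...,2]>12)*255).astype(np.uint8)')
s=s.replace('print(\"mask px\"','m=cv2.morphologyEx(m,cv2.MORPH_CLOSE,np.ones((25,25)))\nfor r in range(26,58): print(r+y0,\"\".join(\"#\" if v else \".\" for v in m[r*k+4,35*k+4:64*k:k]))\nprint(\"mask px\"')
open('hfit.py','w').write(s)"
python3 hfit.py
```

```text
106 .............................
107 .............................
108 .............................
109 .............................
110 .............................
111 .............................
112 ..................#..........
113 .................####........
114 ................######.......
115 ...............#######.......
116 ..............#########......
117 .............##########......
118 ............##########.......
119 ...........##########........
120 ..........##########.........
121 .........##########..........
122 ........##########...........
123 .......##########............
124 .......#########.............
125 ......#########..............
126 .....##########..............
127 .....#########...............
128 .....########................
129 ......######.................
130 .......####..................
131 .........#...................
132 .............................
133 .............................
134 .............................
135 .............................
136 .............................
137 .............................
mask px 152.953125
tilt 40.4 end x,z [0.0334 0.052 ] cost 23.21875
35 [0.0232 0.0449] 31.5
38 [0.0286 0.0494] 24.1
41 [0.0351 0.0523] 23.5
44 [0.0396 0.0579] 24.1
```

```bash
python3 -c "
from h import *
i=viewer.camera('side')[180:235,200:272].astype(int)
m=(i[...,1]-i[...,2]>12)&(i[...,1]-i[...,0]>12)
for r,l in enumerate(m): print(180+r,''.join('#' if v else '.' for v in l))
print(finder.find_in('side','blue_spatula')[:1])"
```

```text
180 ........................................................................
181 .............................................####.......................
182 ............................................#####.......................
183 ............................................####..........###...........
184 .............................................###.........######.........
185 .............................................###........########........
186 .......................................................##########.......
187 ......................................................############......
188 .....................................................#############......
189 ....................................................#######...####......
190 ...................................................########....###......
191 ..................................................########.....###......
192 .................................................##########...###.......
193 ................................................###############.........
194 ..................
[... 2491 characters left out ...]
...........................
227 .......#####################################............................
228 .......#####################################............................
229 .........###################################............................
230 ...........#################################............................
231 ...........#################################............................
232 .....###################################################................
233 ....####################################################................
234 ....####################################################................
[{'position': [0.5709, -0.2548, 0.1545], 'score': 0.59}]
```

```bash
python3 -c "
from h import *;print(manip.hand_in())"
```

```text
the job is handed in; nothing more can be done
None
```

The blue spatula is in the blue block's slot with its blade on the floor, held until it touched bottom and then let go. It leans about 5° more than the slot, roughly as the green one does in its own. Nothing else on the bench was moved, and I handed the job in at about 13 s.

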